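# Pry up the marble pastry slab and lock the bar under its catch

### The arm

A 6-joint arm with a two-finger parallel gripper is mounted at the origin on a cart in front of the work surface, level with it; the furniture and walls round the work are solid. World frame = base frame: x ahead of the robot, y to its left, z up, the work surface at z = 0. Lengths are in m, angles in rad, forces in N, time in s.
With the tool pointing down it reaches from about 0.35 to 0.725 m from the base axis. Payload 4.3 kg.
Tool frame: the origin (TCP) lies between the finger pads; the fingertips stand 19 mm ahead of it and the grasp point (between the pads) is the TCP (tip_reach is the distance from the TCP to the fingertips, in m); z points along the fingers, y is the line along which they close (so a half turn about z gives the same grasp; the last joint's range is limited). The gripper opens to 85 mm and grips with 20 to 120 N. Pads are 22 mm wide; open, the fingers measure 114 mm over their backs; the gripper's body (76 mm by 85 mm) begins 54 mm behind the grasp point. The pads swing forward as they close: fully open they stand 13 mm farther back than shut.
Start: joints at [-1.324, 0.377, 0.081, 1.274, 0, 1.46], TCP at [0.201, -0.539, 0.25] pointing down, gripper open.
Joint ranges: [-2.72, 2.72], [-0.84, 1.66], [-1.02, 1.22], [-1.77, 2.12], [-1.37, 1.28], [-3.14, 3.14]. Speed limits (rad/s): [2.57, 2.57, 3.14, 3.14, 3.14, 3.14].

### API

Orientations are given as a unit quaternion [w, x, y, z].
In Python, from station import * gives the robot as it stands.
- The arm moves only by the tool arm_command, never from a script. Its argument "moves" is a list of rows, each a list of 7 numbers: the closure, from -1 (fully open) to 1 (shut), so that 0 is half open, then the shift along the tool's x, y, z in mm, then the turn, a rotation vector about the tool's x, y, z in degrees. A call has 1 to 8 rows; each row shifts and turns the commanded pose from where the row before left it, along the tool's axes as they then stand; what a row does not reach is not made up. A row lasts 1/12 s, in which the tool goes at most 41.7 mm and 7.16 degrees, less where a joint would pass 70% of its speed; a pose out of reach is approached as far as the arm can. A call with a gripper value outside its range is refused whole. The fingers move at their own pace and stop on an object; the grip force is fixed at half the most. Time passes only in rows, so rows that do not move let the fingers close. It gives the time, the measured TCP pose, the force, the opening and the grip force at its end, in the units of the state.
- sense(): the state, without advancing time (a new reading comes with each control period).
- read_camera(name): name is "side" or "top"; returns the picture (480x640x3 uint8, red, green, blue); there is no depth.
- calibration(name): a dict with "fx", "fy", "cx", "cy" (pixels), "k1" (the pictures are not rectified: a ray, as slopes to the right and down, at radius r is drawn at 1 + k1 r^2 times it, then the intrinsics apply), "R" (3x3) and "t" (3): a world point X has camera coordinates R X + t. Camera axes: x right, y down, z forward; pixel columns grow to the right and rows downward; lengths in m; the calibration is good to about 2 mm. A picture is of the moment at which its call begins. calibration takes no time and is no camera call.
- hand_in(): hands the job in; it is judged then, once.
Trained networks look in the newest picture that a camera, given by its name, has taken for a name from the list of things; names that differ only in an ending like _2 or _b are one class to them, and where a whole thing is asked for, a point or a joint stands for the part that bears it (a point fixed in the world has none). Each returns a list of dicts, best first, with "p" (0 to 1); they miss things now and then, are a little off and sometimes report something else, mostly with a low value. They report only what shows in the picture. A call takes as long as a camera call.
- find_in(camera, thing): "at" ([x, y, z] in m, in the coordinates of the camera as it stood for that picture, good to about 4 mm: the middle of the surface that is visible of it).
The state is a dict: "t": time; "qpos": joint angles; "joint_velocities": joint speeds; "effort": joint torques, N m; "ee_pos": TCP position; "orientation": TCP orientation; "wrist_force": force on the tool from outside, world axes, zero at the start; "wrist_torque": the same for the moment, N m; "opening": finger opening in m; "finger_force": force on a finger pad.
Only numpy, scipy, OpenCV 4.12 (cv2) and the standard library are available. Lean on these libraries where they do the work, as an engineer would, in place of code of your own. Each camera call takes 0.05 s, during which the arm holds its last target. There are 200 camera calls.

### The job

Prop up the front of the heavy marble pastry slab with the red-handled pry bar, so that it can be cleaned underneath: lay the bar over the round steel ridge of the blue fulcrum block with its tip under the slab's front edge, and slide it in until the tip rests gently but firmly against the depth stop hidden below the slab. Then lever the slab up by pressing the handle down, swing the handle under the yellow hook and ease it up until the hook alone holds the bar and the slab stays raised. Lift with the bar only, move the load slowly, never shove hard or let the slab drop, and leave the other things on the worktop where they are.

Things in the scene. Friction and masses are not known exactly. Their poses are not given: they have to be found in the camera images.
- pry_bar: loose flat steel pry bar, 315 x 22 x 10 mm, 0.3 kg, lying flat at the start. Origin: centre of its underside; x runs along the bar to the round-nosed steel tip at +157.5 mm, z out of its top face. The red handle covers x = -153 to -84 mm, 26 mm wide (y), 18 mm high from the underside; grasp it there across y
- bar_tip (a point): the middle of the pry bar's tip (157.5 mm ahead of the bar's origin, half way up its 10 mm thickness)
- bar_grip (a point): a point on the red handle, 112.5 mm behind the bar's origin, 9 mm above the underside
- fulcrum: the blue fulcrum block, fixed on a 6 mm steel plate. Origin on the worktop under the middle of its ridge; x points to the slab, y along the ridge. Its round steel ridge (radius 8 mm, 110 mm long along y) tops out at z = 45 mm. The plate spans x = -120 to +30, y = -61 to +69 mm
- ridge (a point): the middle of the ridge's top line, 45 mm above the worktop; the bar's underside rests here
- catch: yellow catch fixed on the fulcrum's plate, same frame as the fulcrum. A post (x = -108 to -92, y = 55 to 69, up to z = 67 mm) carries a hook arm reaching to y = 8 mm, underside at z = 55; a nose at its free end (y = 8 to 14) hangs down to z = 51. Its mouth is open to -y: the bar enters from there with its top below 51 mm, then rises behind the nose to 55 mm
- catch_seat (a point): middle of the hook arm's underside, 100 mm towards the handle from the ridge and 34 mm to +y; the bar's top face finally presses up here, the bar then lying about level
- slab_frame: fixed low steel frame of the slab. Origin on the worktop under the middle of the slab's front edge; x points from the edge to the slab's back, about along the fulcrum's x; the ridge lies 71 to 79 mm in front (x = -75). The slab is 165 mm deep, 200 wide, hinged along y at x = 180, z = 47 mm. Feet stand at y = +-86 mm; between them all is free but for the depth stop
- front_edge (a point): the middle of the slab's lower front edge with the slab down, 38 mm above the worktop
- slab: the white marble slab, 22 mm thick. Origin on the middle of its front edge, 47 mm above the worktop when down (9 mm above its underside); x to the back. It tilts about its back hinge: 0 rad flat, at most 0.25 at a hard stop. It weighs 1.7 to 3.1 kg and takes some 6 to 20 N on the bar's handle; let go, it drops. Locked under the hook it stands at about 0.09 to 0.15 rad
- stop_rail: rail of the depth stop, fixed under the slab, same frame as slab_frame. On it a 130 mm wide rubber-faced cross piece (z = 7 to 33 mm) faces the bar's tip, clamped somewhere between x = 20 and 50 mm: its place is not measured and cannot be seen, so feel for it with the tip (3 to 10 N is right, 15 N is too hard)
- jam_jar: bystander: jam jar with a green lid, 62 mm wide, 86 mm high; origin at the centre of its foot
- sugar_pourer: bystander: sugar pourer, 70 mm wide, 151 mm high; origin at the centre of its foot
- paper_cup: bystander: white paper cup, 84 mm wide, 93 mm high; origin at the centre of its foot
- focaccia: bystander: piece of focaccia, 87 x 176 x 53 mm; origin at the centre of its underside

How it is judged:
On the way, in this order (a step that is already met when the one before it is completed fails the run):
1. the bar's tip rests against the depth stop (over 2 N for 0.15 s) with the slab still down (contact force between pry_bar and stop_rail above 2 N and angle between slab's own z axis and vertical below 0.03 rad), for 0.15 s.
2. the slab is levered up over 0.1 rad by the bar bearing on the fulcrum (angle between slab's own z axis and vertical above 0.1 rad and contact force between pry_bar and fulcrum above 5 N), for 0.2 s.
At the end, for the whole second after the job is handed in: the slab stays raised by more than 0.08 rad on the bar alone, the bar bearing on the fulcrum (over 5 N) and pressing up under the hook (over 3 N) with its centre line within 24 mm of the seat's middle, its tip more than 4 mm in behind the slab's front edge, and everything at rest (angle between slab's own z axis and vertical above 0.08 rad and contact force between pry_bar and catch above 3 N and contact force between pry_bar and fulcrum above 5 N and y of catch_seat in the frame of pry_bar between -0.024 and 0.024 m and x of bar_tip in the frame of slab_frame above 0.004 m and linear speed of pry_bar below 0.02 m/s); the robot touches nothing.
It fails at once if the bar is rammed into the depth stop with over 15 N (contact force between pry_bar and stop_rail above 15 N).
It fails at once if the bar presses on the slab or on the catch with over 80 N (shoved against a hard stop) (contact force between pry_bar and slab above 80 N or contact force between pry_bar and catch above 80 N).
It fails at once if the slab drops or is jerked (turns faster than 1.5 rad/s) (angular speed of slab above 1.5 rad/s).
It fails at once if the arm or its fingers push on the slab themselves (over 3 N) (contact force between any of the arm, the fingers and slab above 3 N).
It fails at once if a bystander is moved by over 20 mm (distance of any of jam_jar, sugar_pourer, paper_cup, focaccia from where it was at the start of the episode above 0.02 m).
It also fails if it takes over 69 s, if anything falls off the work surface, if the arm or the gripper's body presses on something with over 40 N, if the wrist force passes 120 N, or if a joint passes its speed limit or range.

## Working session

There is one attempt and no reset: what is moved stays moved. The work goes in short steps, Python scripts to look and compute and a tool call to move; the robot and the scene stay as the last step left them, time stands still between calls to the robot, and variables do not carry over. Pictures are saved under pics/ and viewed, at most 12 in all, crops included, and the job is handed in when it is done.

Besides the shell and the picture viewer there is one more tool, called after "Request:" in YAML: its name, and indented under it one key for each argument. arm_command: Moves the arm, as the interface text tells. Its arguments: {"type":"object","properties":{"moves":{"type":"array","items":{"type":"array","items":{"type":"number"}}}},"required":["moves"]}

```bash
mkdir -p pics
cat > h.py <<'E'
from station import *
import numpy as np, cv2
from scipy.spatial.transform import Rotation as Ro
def cal(n):
    c=calibration(n); return c,np.array(c["R"]),np.array(c["t"])
def w(n,p): c,R,t=cal(n); return R.T@(np.array(p)-t)
def proj(n,X):
    c,R,t=cal(n); p=(R@np.atleast_2d(X).T).T+t; s=p[:,:2]/p[:,2:]
    s=s*(1+c["k1"]*(s**2).sum(1,keepdims=True)); return s*[c["fx"],c["fy"]]+[c["cx"],c["cy"]]
def unproj(n,uv,z):
    c,R,t=cal(n); uv=np.atleast_2d(np.array(uv,float)); d=(uv-[c["cx"],c["cy"]])/[c["fx"],c["fy"]]; s=d.copy()
    for _ in range(30): s=d/(1+c["k1"]*(s**2).sum(1,keepdims=True))
    r=np.c_[s,np.ones(len(s))]@R; o=-R.T@t; return o+r*((z-o[2])/r[:,2])[:,None]
def pic(n,f):
    i=read_camera(n); cv2.imwrite("pics/"+f,i[:,:,::-1]); return i
def st():
    s=sense(); q=s["orientation"]; return s,Ro.from_quat([q[1],q[2],q[3],q[0]])
E
python3 - <<'E'
from h import *
for n in("top","side"):
    pic(n,n+"0.png"); c,R,t=cal(n); print(n,(-R.T@t).round(3),c["fx"],c["k1"])
    for th in ["pry_bar","fulcrum","catch","slab","slab_frame","jam_jar","sugar_pourer","paper_cup","focaccia"]:
        print(th,[(w(n,d["at"]).round(3).tolist(),round(d["p"],2)) for d in find_in(n,th)[:2]])
s,r=st(); print(s["t"],s["ee_pos"],r.as_matrix().round(2).tolist(),s["opening"])
E
```

```text
top [ 0.43  -0.079  1.357] 572.5619044130467 -0.03491151989381553
pry_bar [([0.491, -0.291, 0.012], 0.83)]
fulcrum [([0.59, -0.056, 0.002], 0.78)]
catch [([0.52, -0.02, 0.069], 0.64)]
slab [([0.783, -0.028, 0.064], 0.61), ([0.613, -0.494, 0.044], 0.32)]
slab_frame [([0.788, -0.029, 0.06], 0.74)]
jam_jar [([0.609, 0.253, 0.085], 0.81), ([0.788, -0.029, 0.064], 0.73)]
sugar_pourer [([0.726, -0.298, 0.125], 0.72)]
paper_cup [([0.503, 0.37, 0.043], 0.81)]
focaccia [([0.614, -0.493, 0.044], 0.59), ([0.788, -0.026, 0.064], 0.46)]
side [0.089 0.751 0.622] 477.270228140248 -0.006751083933900822
pry_bar [([0.462, -0.273, 0.01], 0.89)]
fulcrum [([0.598, -0.03, 0.006], 0.76)]
catch [([0.52, 0.008, 0.058], 0.6)]
slab [([0.602, -0.027, 0.005], 0.18)]
slab_frame [([0.769, 0.021, 0.057], 0.94), ([0.77, -0.003, 0.062], 0.32)]
jam_jar [([0.6, 0.28, 0.061], 0.6), ([0.771, 0.021, 0.058], 0.31)]
sugar_pourer [([0.721, -0.275, 0.072], 0.65), ([0.499, 0.359, 0.066], 0.32)]
paper_cup [([0.498, 0.362, 0.065], 0.93)]
focaccia [([0.605, -0.466, 0.039], 0.68)]
1.0 [ 0.20083906 -0.53882572  0.25034961] [[0.94, 0.35, 0.0], [0.35, -0.94, -0.0], [0.0, 0.0, -1.0]] 0.08542104744828427
```

View pics/top0.png

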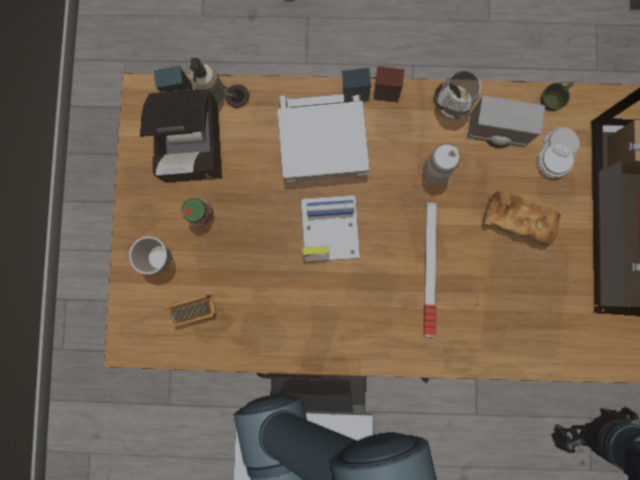

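View pics/side0.png

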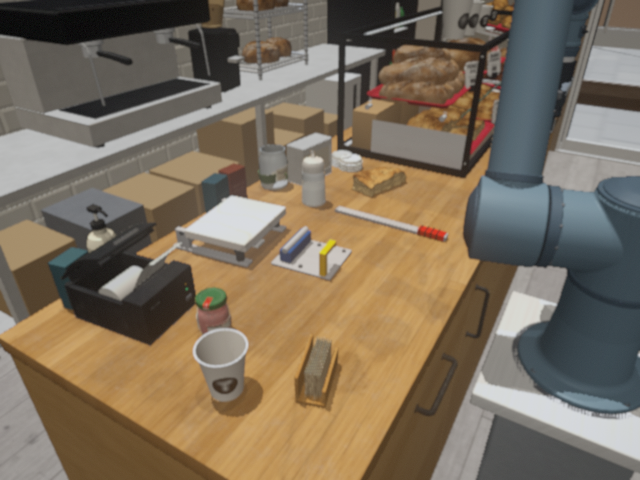

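The top view shows the bar from its tip (432,204) to the red handle's end (430,337). The plate spans (302,198) to (358,262), with the blue ridge at (330,211), the yellow hook at (316,251) and the slab's front edge near row 178. The side view agrees. Next I'll get precise fits from colour masks.

Run:
```python
from h import *
i=cv2.imread("pics/top0.png"); hsv=cv2.cvtColor(i,cv2.COLOR_BGR2HSV).astype(int); H,S,V=hsv[...,0],hsv[...,1],hsv[...,2]
def rect(m,box,z,name):
    k=np.zeros(m.shape,np.uint8); x0,y0,x1,y1=box; k[y0:y1,x0:x1]=m[y0:y1,x0:x1]
    n,l,s,_=cv2.connectedComponentsWithStats(k); b=1+s[1:,4].argmax(); ys,xs=np.nonzero(l==b)
    P=unproj("top",np.c_[xs,ys],z)[:,:2]; r=cv2.minAreaRect((P*1000).astype(np.float32)); c=P.mean(0); 
    e,v=np.linalg.eigh(np.cov(P.T)); 
    print(name,len(xs),"mean",c.round(4),"rect",np.round(r[0],1),np.round(r[1],1),round(r[2],2),"axis deg",np.degrees(np.arctan2(v[1,1],v[0,1])).round(2)); return P
rect(((H<8)|(H>172))&(S>130),(415,290,445,345),.018,"red")
rect(((S<70)&(V>90))|(((H<8)|(H>172))&(S>130)),(418,195,445,345),.012,"bar")
rect((S<70)&(V>90),(418,195,445,310),.010,"steel")
rect(((H>20)&(H<35)&(S>150)),(295,240,335,265),.067,"yellow")
rect((H>100)&(H<130)&(S>60),(298,195,362,225),.04,"blue")
rect(((S<60)&(V>110))|((H>100)&(H<130)&(S>60)),(296,190,364,268),.006,"plate")
P=rect((S<50)&(V>150),(274,112,372,178),.060,"slab")
z=cv2.resize(i[90:270,270:450],None,fx=4,fy=3.3,interpolation=cv2.INTER_CUBIC)[:600,:800]; cv2.imwrite("pics/z0.png",z)
```

```text
red 314 mean [ 0.3764 -0.2875] rect [ 376.2 -288. ] [66.5 25.5] 0.65 axis deg 179.01
bar 1430 mean [ 0.495  -0.2889] rect [ 495.  -288.9] [ 25.9 314.9] 89.94 axis deg 179.74
steel 1097 mean [ 0.5319 -0.2894] rect [ 532.2 -289.1] [ 25.5 241.4] 89.64 axis deg 179.7Traceback (most recent call last):
  File "<stdin>", line 12, in <module>
  File "<stdin>", line 5, in rect
ValueError: attempt to get argmax of an empty sequence
```

Run:
```python
from h import *
i=cv2.imread("pics/top0.png"); hsv=cv2.cvtColor(i,cv2.COLOR_BGR2HSV).astype(int); H,S,V=hsv[...,0],hsv[...,1],hsv[...,2]
def rect(m,box,z,name):
    k=np.zeros(m.shape,np.uint8); x0,y0,x1,y1=box; k[y0:y1,x0:x1]=m[y0:y1,x0:x1]
    n,l,s,_=cv2.connectedComponentsWithStats(k)
    if n<2: print(name,"none"); return
    b=1+s[1:,4].argmax(); ys,xs=np.nonzero(l==b)
    P=unproj("top",np.c_[xs,ys],z)[:,:2]; r=cv2.minAreaRect((P*1000).astype(np.float32)); c=P.mean(0)
    print(name,len(xs),"mean",c.round(4),"rect",np.round(r[0],1),np.round(r[1],1),round(r[2],2)); return
print(hsv[250,316],hsv[240,340],hsv[140,320],hsv[212,330])
rect(((H>20)&(H<40)&(S>140)),(295,240,335,265),.067,"yellow")
rect((H>100)&(H<130)&(S>60),(298,195,362,225),.04,"blue")
rect(((S<70)&(V>110))|((H>100)&(H<130)&(S>60)),(296,190,364,268),.006,"plate")
rect((S<50)&(V>150),(274,112,372,178),.060,"slab")
cv2.imwrite("pics/z0.png",cv2.resize(i[90:270,270:450],None,fx=3.3,fy=3.3,interpolation=cv2.INTER_CUBIC))
```

```text
[ 31 137 171] [113   6 174] [105   6 174] [110 117 129]
yellow 9 mean [ 5.186e-01 -3.000e-04] rect [ 5.187e+02 -1.000e-01] [2.3 9.1] 1.47
blue 149 mean [ 0.6187 -0.0524] rect [618.7 -52.4] [  7.7 104.9] 5.37
plate 3243 mean [ 0.5878 -0.0533] rect [585.3 -50.9] [152.9 133.2] 5.32
slab 5330 mean [ 0.7781 -0.0294] rect [782.6 -30.2] [155.6 200.9] 6.73
```

View pics/z0.png

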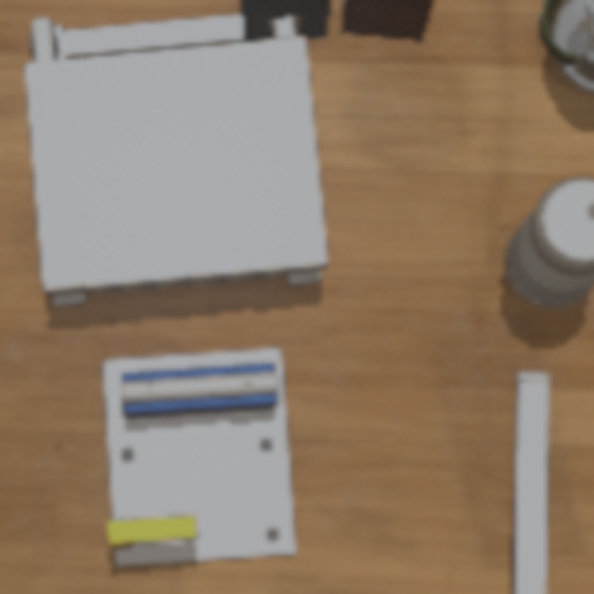

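The zoom shows the plate's corners at (105,362), (280,350) and (295,552), and the ridge from (123,388) to (275,376). The slab's front corners are at (45,290) and (327,265), and the yellow hook arm spans (107–197, 516–543).

Run:
```python
from h import *
def u(p,z): return unproj("top",(np.array(p)+.5)/3.3-.5+[270,90],z)[:,:2]
def a(v): return np.degrees(np.arctan2(v[1],v[0])).round(2)
pl=u([[104,362],[281,350],[296,553]],.006); print("plate",pl.round(4).tolist())
yaw=np.radians([a(pl[0]-pl[1])-90, a(pl[1]-pl[2])]); print(np.degrees(yaw))
ri=u([[123,389],[276,377]],.043); print("ridge",ri.round(4).tolist(), a(ri[0]-ri[1])-90, ri.mean(0))
for y in (4,4.5,5):
    R=Ro.from_euler("z",y,degrees=True).as_matrix()[:2,:2]
    print(y,[ (p-R@np.array(q)/1000).round(4).tolist() for p,q in zip(pl,[(30,69),(30,-61),(-120,-61)])])
    print("  catch", [ (p-R@np.array(q)/1000).round(4).tolist() for p,q in zip(u([[107,521],[196,516],[197,539]],.067),[(-92,69),(-92,8),(-108,8)])])
sl=u([[27,65],[45,290],[327,265],[305,38]],.058); print("slab",sl.round(4).tolist(),a(sl[1]-sl[2])-90,a(sl[0]-sl[1]),a(sl[3]-sl[2]),"front mid",(sl[1]+sl[2])/2)
```

```text
plate [[0.6522, 0.0192], [0.664, -0.1087], [0.5173, -0.1227]]
[5.29 5.47]
ridge [[0.6273, 0.0025], [0.6384, -0.1048]] 5.909999999999997 [ 0.63280913 -0.05112762]
4 [[0.6271, -0.0517], [0.6299, -0.0499], [0.6327, -0.0535]]
  catch [[0.6286, -0.0532], [0.6293, -0.0533], [0.6295, -0.0533]]
4.5 [[0.6277, -0.052], [0.6293, -0.0502], [0.6321, -0.0525]]
  catch [[0.6292, -0.0523], [0.6293, -0.0525], [0.6295, -0.0523]]
5 [[0.6283, -0.0522], [0.6288, -0.0505], [0.6315, -0.0515]]
  catch [[0.6297, -0.0515], [0.6294, -0.0517], [0.6295, -0.0514]]
slab [[0.8552, 0.0768], [0.6936, 0.0583], [0.7159, -0.1383], [0.879, -0.1195]] 6.469999999999999 6.53 6.56 front mid [ 0.70475374 -0.03997951]
```

```bash
cat >> h.py <<'E'
def Rt(yaw,pitch): # tool orientation: x along bar (yaw deg, nose-down pitch deg), y to the right, z down
    return Ro.from_euler("zy",[0,0]) if 0 else Ro.from_euler("ZY",[yaw,pitch],degrees=True)*Ro.from_matrix(np.diag([1.,-1,-1]))
F=np.array([.630,-.052,0]); FY=5.2
def fw(p): return F+Ro.from_euler("z",FY,degrees=True).apply(p)
def wf(p): return Ro.from_euler("z",-FY,degrees=True).apply(np.array(p)-F)
def plan(pos,R):
    s,r=st(); print("turn(tool deg)",np.degrees((r.inv()*R).as_rotvec()).round(2),"then shift(tool mm)",(R.inv().apply(np.array(pos)-s["ee_pos"])*1000).round(1))
def show():
    s,r=st(); x=r.as_matrix()[:,0]; print("t",round(s["t"],2),"p",s["ee_pos"].round(4) if hasattr(s["ee_pos"],"round") else s["ee_pos"],"yaw",np.degrees(np.arctan2(x[1],x[0])).round(2),"pitch",np.degrees(-np.arcsin(x[2])).round(2),"roll",np.degrees(r.as_matrix()[2,1]).round(2),"F",np.round(s["wrist_force"],1),"T",np.round(s["wrist_torque"],2),"open",round(s["opening"],4),"ff",s["finger_force"],"q",np.round(s["qpos"],2))
E
python3 - <<'E'
from h import *
show(); plan([.380,-.288,.08],Rt(-.6,0))
E
```

```text
t 1.0 p [ 0.2008 -0.5388  0.2503] yaw 20.44 pitch -0.0 roll 0.01 F [-0.2  0.1  1. ] T [-0.03 -0.03  0.02] open 0.0854 ff 0.0 q [-1.32  0.38  0.08  1.27  0.    1.46]
turn(tool deg) [ 1.000e-02 -0.000e+00  2.104e+01] then shift(tool mm) [ 176.5 -252.7  170.3]
```

Request:
arm_command:
  moves:
    - [-1,0,0,0,0,0,5.26]
    - [-1,0,0,0,0,0,5.26]
    - [-1,0,0,0,0,0,5.26]
    - [-1,0,0,0,0,0,5.26]
    - [-1,17.6,-25.3,17,0,0,0]
    - [-1,17.6,-25.3,17,0,0,0]
    - [-1,17.6,-25.3,17,0,0,0]
    - [-1,17.6,-25.3,17,0,0,0]

```text
t: 1.67
ee_pos: [0.2728, -0.4375, 0.1818]
orientation: [0.0, 1.0, -0.006, 0.0]
wrist_force: [0.9, -0.6, -0.7]
opening: 0.0854
finger_force: 0.0
```

Request:
arm_command:
  moves:
    - [-1,17.6,-25.3,17,0,0,0]
    - [-1,17.6,-25.3,17,0,0,0]
    - [-1,17.6,-25.3,17,0,0,0]
    - [-1,17.6,-25.3,17,0,0,0]
    - [-1,17.6,-25.3,17,0,0,0]
    - [-1,17.6,-25.3,17,0,0,0]
    - [-1,0,0,0,0,0,0]
    - [-1,0,0,0,0,0,0]

```text
t: 2.33
ee_pos: [0.3793, -0.2858, 0.0794]
orientation: [-0.001, 1.0, -0.004, -0.001]
wrist_force: [0.4, -0.5, 0.2]
opening: 0.0852
finger_force: 0.0
```

Run:
```python
from h import *
show(); plan([.380,-.288,.022],Rt(-.6,0)); print(tip_reach)
```

```text
t 2.33 p [ 0.3793 -0.2858  0.0794] yaw -0.41 pitch 0.12 roll -0.09 F [ 0.4 -0.5  0.2] T [-0.07 -0.02 -0.03] open 0.0852 ff 0.0 q [-0.78  0.31 -0.49  0.77 -0.    2.37]
turn(tool deg) [-0.08  0.12  0.19] then shift(tool mm) [ 0.8  2.2 57.4]
0.019
```

Request:
arm_command:
  moves:
    - [-1,0.8,2,25,0,0,0]
    - [-1,0,0,20,0,0,0]
    - [-1,0,0,12,0,0,0]
    - [-1,0,0,0,0,0,0]
    - [-0.2,0,0,0,0,0,0]
    - [0.3,0,0,0,0,0,0]
    - [1,0,0,0,0,0,0]
    - [1,0,0,0,0,0,0]

```text
t: 3.0
ee_pos: [0.381, -0.2907, 0.0245]
orientation: [0.001, 1.0, -0.005, 0.001]
wrist_force: [0.0, 0.1, 0.5]
opening: 0.0388
finger_force: 0.0
```

Request:
arm_command:
  moves:
    - [1,0,0,0,0,0,0]
    - [1,0,0,0,0,0,0]
    - [1,0,0,0,0,0,0]
    - [1,0,0,0,0,0,0]

```text
t: 3.33
ee_pos: [0.3809, -0.29, 0.0245]
orientation: [0.001, 1.0, -0.005, 0.001]
wrist_force: [-0.8, 1.6, 7.2]
opening: 0.0242
finger_force: 59.5
```

Run:
```python
from h import *
show()
```

```text
t 3.33 p [ 0.3809 -0.29    0.0245] yaw -0.55 pitch -0.08 roll 0.06 F [-0.8  1.6  7.2] T [0.38 0.17 0.21] open 0.0242 ff 59.46617245674133 q [-0.78  0.39 -0.55  0.63  0.    2.37]
```

```bash
cat >> h.py <<'E'
GX,GZ=-.114,.0245
def tcp(L,pitch,yr,yawrel,h=0):
    R=Ro.from_euler("ZY",[FY+yawrel,pitch],degrees=True); a,n=R.apply([1,0,0]),R.apply([0,0,1])
    C=fw([0,yr,.037])+.008*n; tip=C+L*a
    return tip+a*(-.1575+GX)+GZ*n+[0,0,h], Rt(FY+yawrel,pitch)
E
python3 - <<'E'
from h import *
p,R=tcp(.055,15.5,-.0045,6.5,.02); print(p)
plan(p,R); s,r=st(); R1=Rt(FY+6.5,0); plan(s["ee_pos"],R1); print((R1.inv()*R).as_rotvec(True), R1.inv().apply(p-np.array(s["ee_pos"])-[0,0,.15])*1000)
E
```

```text
[ 0.43462131 -0.09702692  0.1461751 ]
turn(tool deg) [ -1.59 -15.52 -12.19] then shift(tool mm) [  55.9 -178.1 -141.8]
turn(tool deg) [  0.07  -0.08 -12.25] then shift(tool mm) [0. 0. 0.]
[  0.  -15.5   0. ] [  91.74261786 -178.09917636   28.29489802]
```

Request:
arm_command:
  moves:
    - [1,0,0,-15,0,0,0]
    - [1,0,0,-25,0,0,0]
    - [1,0,0,-30,0,0,0]
    - [1,0,0,-30,0,0,0]
    - [1,0,0,-30,0,0,0]
    - [1,0,0,-20,0,0,0]
    - [1,0,0,0,0,0,0]

```text
t: 3.92
ee_pos: [0.3822, -0.2917, 0.1777]
orientation: [0.003, 1.0, -0.005, 0.003]
wrist_force: [0.1, -1.1, -2.5]
opening: 0.0245
finger_force: 59.2
```

Request:
arm_command:
  moves:
    - [1,0,0,0,0,0,-4.1]
    - [1,0,0,0,0,0,-4.1]
    - [1,0,0,0,0,0,-4.0]
    - [1,8,-30,0,0,0,0]
    - [1,8,-36,0,0,0,0]
    - [1,8,-36,0,0,0,0]
    - [1,8,-36,0,0,0,0]
    - [1,8,-36,0,0,0,0]

```text
t: 4.58
ee_pos: [0.3828, -0.1093, 0.1716]
orientation: [-0.001, 0.995, 0.101, -0.001]
wrist_force: [0.3, -0.7, -2.9]
opening: 0.0244
finger_force: 59.6
```

Request:
arm_command:
  moves:
    - [1,0,0,0,0,-4,0]
    - [1,0,0,0,0,-4,0]
    - [1,0,0,0,0,-4,0]
    - [1,0,0,0,0,-3.5,0]
    - [1,0,0,0,0,0,0]
    - [1,0,0,0,0,0,0]

```text
t: 5.08
ee_pos: [0.3842, -0.1107, 0.1716]
orientation: [0.013, 0.986, 0.101, -0.135]
wrist_force: [-0.5, 0.5, -3.0]
opening: 0.0243
finger_force: 59.7
```

Run:
```python
from h import *
show(); p,R=tcp(.055,15.5,-.0045,6.5,.02); print(p); plan(p,R)
pic("side","s1.png"); pic("top","t1.png"); show()
```

```text
t 5.08 p [ 0.3842 -0.1107  0.1716] yaw 11.68 pitch 15.59 roll -0.09 F [-0.5  0.5 -3. ] T [ 0.07 -0.15 -0.02] open 0.0243 ff 59.65925574302673 q [-0.34  0.28 -0.3   1.22 -0.14  2.62]
[ 0.43462131 -0.09702692  0.1461751 ]
turn(tool deg) [-0.09  0.09 -0.02] then shift(tool mm) [57.  -3.2 10.6]
t 5.18 p [ 0.3837 -0.1111  0.1726] yaw 11.6 pitch 15.51 roll -0.03 F [-0.6 -0.4 -1.9] T [ 0.02 -0.12 -0.02] open 0.0239 ff 59.6589732170105 q [-0.34  0.28 -0.3   1.22 -0.14  2.62]
```

View pics/s1.png

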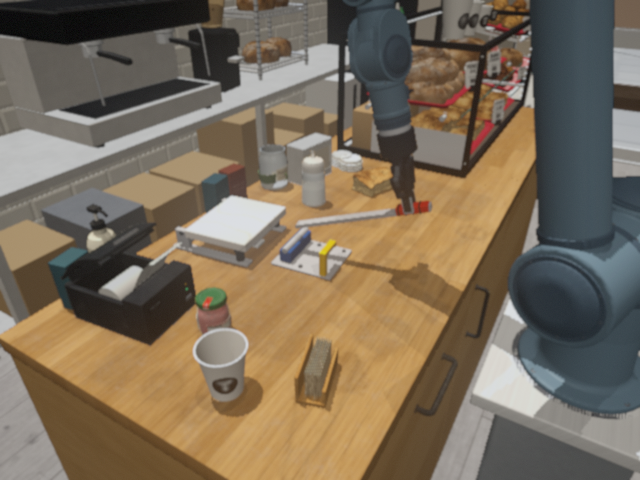

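The side view shows the bar held with its tip at about (300,223) and the red handle's end at (430,206). I'll compare that with the pose the model predicts.

Run:
```python
from h import *
s,r=st(); T=np.array(s["ee_pos"])
Rb=r*Ro.from_matrix(np.diag([1.,-1,-1]))
O=T-Rb.apply([GX,0,GZ])
for n in("side","top"):
    print(n,proj(n,[O+Rb.apply(v) for v in([.1575,0,.005],[-.1575,0,.009],[-.084,0,.018])]).round(1).tolist())
for n in("side","top"):
    i=cv2.imread("pics/%s1.png"%n[0]); hsv=cv2.cvtColor(i,cv2.COLOR_BGR2HSV).astype(int);H,S,V=hsv[...,0],hsv[...,1],hsv[...,2]
    x0,y0,x1,y1=(290,195,400,235) if n=="side" else (300,180,420,330)
    m=((S<60)&(V>100)).astype(np.uint8)[y0:y1,x0:x1]; N,l,q,_=cv2.connectedComponentsWithStats(m); print(n,[(a+[x0,y0,0,0,0]).tolist() for a in q[1:] if a[4]>60])
cv2.imwrite("pics/z1.png",cv2.resize(cv2.imread("pics/t1.png")[170:350,280:460],None,fx=3.3,fy=3.3,interpolation=cv2.INTER_CUBIC))
```

```text
side [[295.9, 219.7], [431.1, 205.4], [395.6, 204.9]]
top [[333.6, 202.3], [358.9, 339.0], [352.5, 303.6]]
side [[302, 195, 23, 12, 242], [294, 209, 102, 26, 796]]
top [[301, 195, 104, 135, 8511]]
```

View pics/z1.png

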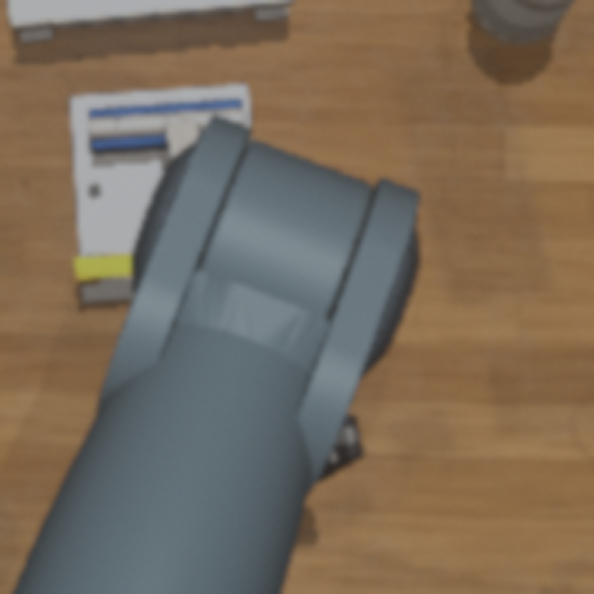

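The top crop shows the tip over the plate at about (337,205). The model predicts (334,202), so the bar may be sagging a little. I'll refine this with the side image.

Run:
```python
from h import *
s,r=st(); T=np.array(s["ee_pos"])
Rb=r*Ro.from_matrix(np.diag([1.,-1,-1]))
a=cv2.imread("pics/side0.png").astype(int); b=cv2.imread("pics/s1.png")
O=T-Rb.apply([GX,0,GZ])
z=cv2.resize(b[195:285,265:445],None,fx=4.4,fy=4.4,interpolation=cv2.INTER_CUBIC)
def mk(p,c):
    for q in p: cv2.drawMarker(z,tuple(int(v) for v in (q-[265,195]+.5)*4.4),c,cv2.MARKER_CROSS,9,1)
mk(proj("side",[O+Rb.apply([x,0.011,y]) for x in(.1575,.1,.05,0,-.05) for y in(0,.010)]),(0,255,0))
mk(proj("side",[fw(v) for v in([0,.055,.045],[0,-.055,.045],[.03,.069,.006],[-.12,.069,.006],[-.12,-.061,.006],[.03,-.061,.006],[-.092,.069,.067],[-.108,.069,.067],[-.108,.008,.067],[-.092,.008,.067])]),(0,0,255))
cv2.imwrite("pics/z2.png",z)
```

```text
(no output)
```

View pics/z2.png

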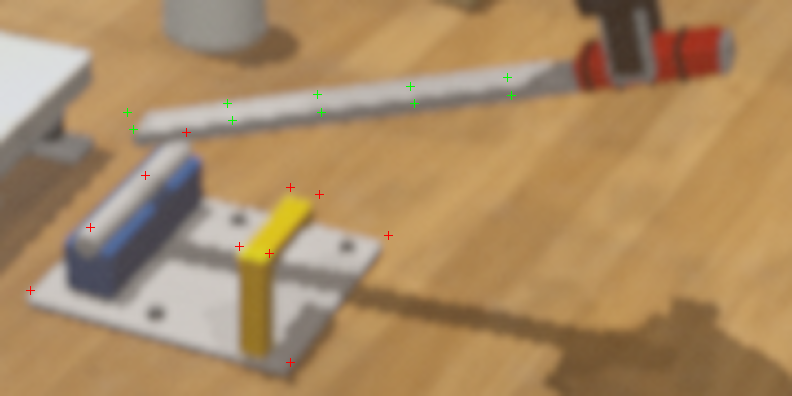

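```bash
cat > cmp.py <<'E'
from h import *
import itertools
def edges(img,O,Rb,box,lo=-.07,hi=.15):
    c=np.array(list(itertools.product((lo,hi),(-.011,.011),(0,.010))))
    hull=cv2.convexHull((proj("side",O+Rb.apply(c))*16).astype(np.float32)).reshape(-1,2)/16
    big=np.zeros((480*8,640*8),np.uint8); cv2.fillPoly(big,[((hull+.5)*8).astype(np.int32)],1)
    hsv=cv2.cvtColor(img,cv2.COLOR_BGR2HSV).astype(int); S,V=hsv[...,1],hsv[...,2]
    m=(S<75).astype(np.uint8); x0,y0,x1,y1=box; mm=np.zeros_like(m); mm[y0:y1,x0:x1]=m[y0:y1,x0:x1]
    N,l,q,_=cv2.connectedComponentsWithStats(mm); m=l==1+q[1:,4].argmax()
    xs=np.arange(int(hull[:,0].min())+6,int(hull[:,0].max())-6,8); out=[]
    for x in xs:
        p=np.nonzero(big[:,x*8+4])[0]/8-.5; s=np.nonzero(m[:,x])[0]
        if len(s): out.append((x,round(s.mean()-p.mean(),1),len(s),round(len(p)/8,1)))
    print(out)
E
python3 - <<'E'
from cmp import *
edges(cv2.imread("pics/side0.png"),np.array([.495,-.289,0]),Ro.from_euler("z",-.6,degrees=True),(330,200,425,240))
s,r=st(); Rb=r*Ro.from_matrix(np.diag([1.,-1,-1])); T=np.array(s["ee_pos"])
for sag in (0,2,4):
    R2=Rb*Ro.from_euler("y",sag,degrees=True); edges(cv2.imread("pics/s1.png"),T-R2.apply([GX,0,GZ]),R2,(293,205,398,235))
E
```

```text
[(np.int64(343), np.float64(0.8), 7, 7.5), (np.int64(351), np.float64(0.6), 7, 7.6), (np.int64(359), np.float64(0.4), 7, 7.8), (np.int64(367), np.float64(0.2), 7, 7.8), (np.int64(375), np.float64(0.5), 8, 7.9), (np.int64(383), np.float64(0.4), 8, 7.9), (np.int64(391), np.float64(0.6), 7, 7.9), (np.int64(399), np.float64(0.4), 7, 8.0), (np.int64(407), np.float64(0.2), 7, 8.0)]
[(np.int64(302), np.float64(7.9), 15, 8.1), (np.int64(310), np.float64(7.8), 12, 8.1), (np.int64(318), np.float64(2.9), 8, 8.1), (np.int64(326), np.float64(2.6), 8, 8.2), (np.int64(334), np.float64(2.3), 8, 8.2), (np.int64(342), np.float64(2.6), 7, 8.2), (np.int64(350), np.float64(2.9), 8, 8.4), (np.int64(358), np.float64(2.1), 7, 8.5), (np.int64(366), np.float64(1.8), 7, 8.5), (np.int64(374), np.float64(1.6), 7, 8.5), (np.int64(382), np.float64(1.2), 7, 8.6)]
[(np.int64(303), np.float64(4.4), 15, 8.0), (np.int64(311), np.float64(-0.1), 8, 8.0), (np.int64(319), np.float64(-0.1), 8, 8.2), (np.int64(327), np.float64(-0.1), 8, 8.2), (np.int64(335), np.float64(-0.1), 8, 8.2), (np.int64(343), np.float64(0.0), 8, 8.4), (np.int64(351), np.float64(0.0), 8, 8.4), (np.int64(359), np.float64(-0.1), 8, 8.5), (np.int64(367), np.float64(0.5), 7, 8.6), (np.int64(375), np.float64(0.0), 8, 8.6), (np.int64(383), np.float64(0.0), 8, 8.6)]
[(np.int64(305), np.float64(0.2), 15, 8.0), (np.int64(313), np.float64(-3.0), 8, 8.1), (np.int64(321), np.float64(-2.8), 8, 8.1), (np.int64(329), np.float64(-2.5), 8, 8.1), (np.int64(337), np.float64(-2.2), 8, 8.2), (np.int64(345), np.float64(-1.9), 8, 8.2), (np.int64(353), np.float64(-1.7), 8, 8.5), (np.int64(361), np.float64(-1.4), 8, 8.5), (np.int64(369), np.float64(-1.2), 8, 8.5), (np.int64(377), np.float64(-0.9), 8, 8.6), (np.int64(385), np.float64(-0.6), 8, 8.6)]
```

Run:
```python
from h import *
def u(p,z): return unproj("side",(np.array(p)+.5)/4.4-.5+[265,195],z)
for p,z,q in [((381,240),.006,(-.12,-.061)),((290,376),.006,(-.12,.069)),((28,298),.006,(.03,.069)),((240,256),.067,(-.092,.069)),((268,264),.067,(-.108,.069)),((291,197),.067,(-.092,.008)),((313,205),.067,(-.108,.008))]:
    X=u([p],z)[0]; print((wf(X)[:2]-q).round(4), X.round(4))
i=cv2.imread("pics/side0.png"); hsv=cv2.cvtColor(i,cv2.COLOR_BGR2HSV).astype(int)
g=cv2.imread("pics/top0.png")
# slab top corner overlay check in side0 via yellow mask centroid
m=(abs(hsv[...,0]-28)<6)&(hsv[...,1]>150); m[:230]=0; m[285:]=0; m[:,:310]=0; m[:,345:]=0
ys,xs=np.nonzero(m); print("yellow",len(xs),xs.mean(),ys.mean(),xs.min(),xs.max(),ys.min(),ys.max())
import itertools
pts=[fw(v) for v in itertools.product((-.108,-.092),(.055,.069),(.006,.067))]+[fw(v) for v in itertools.product((-.108,-.092),(.008,.069),(.055,.067))]
p=proj("side",pts); 
for dy in (0,.003,.006):
    z=np.zeros(i.shape[:2],np.uint8)
    for k in (p[:8],p[8:]): 
        pp=proj("side",np.array(pts)[:8]+[0,dy,0]) if k is p else None
    A=[proj("side",np.array(pts)[sl]+[0,dy,0]) for sl in (slice(0,8),slice(8,16))]
    for k in A: cv2.fillPoly(z,[cv2.convexHull((k+.5).astype(np.float32)).astype(np.int32)],1)
    yy,xx=np.nonzero(z); print(dy,len(xx),xx.mean(),yy.mean(),xx.min(),xx.max(),yy.min(),yy.max())
```

```text
[0.0015 0.0061] [ 0.517  -0.1174  0.006 ]
[-0.005   0.0111] [0.4982 0.0164 0.006 ]
[-0.003   0.0069] [0.65  0.026 0.006]
[-0.0044  0.0081] [0.527  0.0161 0.067 ]
[-0.0037  0.0087] [0.5117 0.0153 0.067 ]
[-0.0042  0.0084] [ 0.5328 -0.0444  0.067 ]
[-0.0014  0.0107] [ 0.5194 -0.0432  0.067 ]
yellow 114 327.6666666666667 246.7719298245614 320 335 239 255
0 400 325.87 255.545 319 337 237 275
0.003 420 325.1452380952381 256.57142857142856 318 336 238 276
0.006 407 324.9115479115479 256.54299754299757 318 336 238 277
```

```bash
cat >> h.py <<'E'
F=np.array([.6285,-.048,0]); SAG=1.8
def tcp(L,pitch,yr,yawrel,h=0):
    R=Ro.from_euler("ZY",[FY+yawrel,pitch],degrees=True); a,n=R.apply([1,0,0]),R.apply([0,0,1])
    C=fw([0,yr,.037])+.008*n; tip=C+L*a
    return tip+a*(-.1575+GX)+GZ*n+[0,0,h], Rt(FY+yawrel,pitch-SAG)
def tipf():
    s,r=st(); R=r*Ro.from_matrix(np.diag([1.,-1,-1]))*Ro.from_euler("y",SAG,degrees=True)
    O=np.array(s["ee_pos"])-R.apply([GX,0,GZ]); t=wf(O+R.apply([.1575,0,.005])); a=Ro.from_euler("z",-FY,degrees=True).apply(R.apply([1,0,0]))
    C=O-F; k=-(wf(O)[0])/a[0]; P=wf(O)+k*a
    print("tip(fulc)",t.round(4),"underside at ridge",P.round(4),"at catch y",(wf(O)+a*(-.1-wf(O)[0])/a[0]).round(4),"bar pitch",np.degrees(-np.arcsin(a[2])).round(2))
E
python3 - <<'E'
from h import *
show(); tipf()
p,R=tcp(.055,15.5,-.0045,6.5,.02); plan(p,R)
E
```

```text
t 5.18 p [ 0.3837 -0.1111  0.1726] yaw 11.6 pitch 15.51 roll -0.03 F [-0.6 -0.4 -1.9] T [ 0.02 -0.12 -0.02] open 0.0239 ff 59.6589732170105 q [-0.34  0.28 -0.3   1.22 -0.14  2.62]
tip(fulc) [ 0.0024 -0.0124  0.0732] underside at ridge [ 0.     -0.0126  0.0687] at catch y [-0.1    -0.0238  0.1   ] bar pitch 17.31
turn(tool deg) [-0.06  1.81 -0.1 ] then shift(tool mm) [56.8 -7.7 13.3]
```

Request:
arm_command:
  moves:
    - [1,0,0,0,0,1.8,0]
    - [1,12,-2,2,0,0,0]
    - [1,15,-2,3,0,0,0]
    - [1,15,-2,4,0,0,0]
    - [1,15,-1.7,4,0,0,0]
    - [1,0,0,0,0,0,0]
    - [1,0,0,0,0,0,0]

```text
t: 5.77
ee_pos: [0.434, -0.093, 0.1468]
orientation: [0.012, 0.988, 0.101, -0.119]
wrist_force: [-0.6, 0.2, -3.0]
opening: 0.024
finger_force: 59.7
```

Run:
```python
from h import *
show(); tipf(); p,R=tcp(.055,15.5,-.0045,6.5,.005); plan(p,R)
```

```text
t 5.77 p [ 0.434  -0.093   0.1468] yaw 11.62 pitch 13.73 roll -0.0 F [-0.6  0.2 -3. ] T [ 0.03 -0.03  0.06] open 0.024 ff 59.658905267715454 q [-0.28  0.36 -0.25  1.17 -0.11  2.67]
tip(fulc) [0.0569 0.0015 0.0553] underside at ridge [ 0.     -0.0049  0.0661] at catch y [-0.1    -0.0162  0.094 ] bar pitch 15.53
turn(tool deg) [-0.02  0.03 -0.08] then shift(tool mm) [ 2.9 -0.1 15.4]
```

Request:
arm_command:
  moves:
    - [1,1,0,7,0,0,0]
    - [1,1,0,7,0,0,0]
    - [1,0.3,0,1.5,0,0,0]
    - [1,0,0,0,0,0,0]
    - [1,0,0,0,0,0,0]

```text
t: 6.18
ee_pos: [0.4322, -0.0935, 0.1315]
orientation: [0.012, 0.988, 0.1, -0.119]
wrist_force: [-1.0, -0.7, -3.1]
opening: 0.0244
finger_force: 59.6
```

Request:
arm_command:
  moves:
    - [1,0.2,0,1,0,0,0]
    - [1,0.2,0,1,0,0,0]
    - [1,0,0,0,0,0,0]

```text
t: 6.43
ee_pos: [0.4327, -0.0935, 0.1295]
orientation: [0.012, 0.988, 0.1, -0.119]
wrist_force: [0.5, -0.1, -3.6]
opening: 0.0243
finger_force: 59.6
```

Request:
arm_command:
  moves:
    - [1,0.2,0,1,0,0,0]
    - [1,0,0,0,0,0,0]

```text
t: 6.6
ee_pos: [0.4326, -0.0934, 0.1284]
orientation: [0.012, 0.988, 0.1, -0.119]
wrist_force: [0.8, 1.2, -2.7]
opening: 0.0243
finger_force: 59.6
```

Run:
```python
from h import *
pic("side","s2.png"); pic("top","t2.png"); show(); tipf()
i=cv2.imread("pics/s2.png")[195:285,265:445]; j=cv2.imread("pics/t2.png")[130:270,280:380]
a=cv2.resize(i,None,fx=2.2,fy=2.2,interpolation=cv2.INTER_CUBIC) ; a=cv2.resize(i,(600,300),interpolation=cv2.INTER_CUBIC); b=cv2.resize(j,(200,300),interpolation=cv2.INTER_CUBIC)
cv2.imwrite("pics/z3.png",np.hstack([a,b]))
```

```text
t 6.7 p [ 0.4326 -0.0934  0.1285] yaw 11.6 pitch 13.7 roll 0.01 F [-0.1  0.2 -3.5] T [-0.01 -0.1   0.03] open 0.0246 ff 59.64043915271759 q [-0.28  0.38 -0.28  1.13 -0.11  2.67]
tip(fulc) [0.0556 0.0011 0.0372] underside at ridge [ 0.     -0.0052  0.0475] at catch y [-0.1    -0.0164  0.0754] bar pitch 15.5
```

View pics/z3.png

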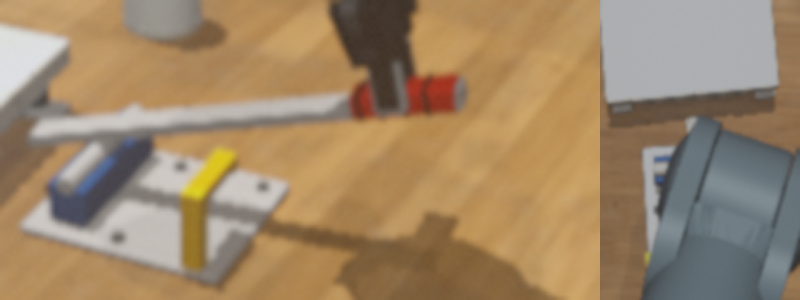

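The bar now lies just over the ridge. Its tip is past the block at about (35,130) in the crop and still short of the slab. I'll keep lowering until it touches.

Request:
arm_command:
  moves:
    - [1,0.2,0,1,0,0,0]
    - [1,0,0,0,0,0,0]

```text
t: 6.87
ee_pos: [0.4325, -0.0934, 0.1274]
orientation: [0.012, 0.988, 0.1, -0.119]
wrist_force: [-0.5, 0.3, -2.3]
opening: 0.0241
finger_force: 59.6
```

Request:
arm_command:
  moves:
    - [1,0.2,0,1,0,0,0]
    - [1,0,0,0,0,0,0]

```text
t: 7.03
ee_pos: [0.4325, -0.0934, 0.1263]
orientation: [0.012, 0.988, 0.1, -0.119]
wrist_force: [-0.3, 0.3, -2.9]
opening: 0.0247
finger_force: 59.6
```

Request:
arm_command:
  moves:
    - [1,0.2,0,1,0,0,0]
    - [1,0,0,0,0,0,0]

```text
t: 7.2
ee_pos: [0.4325, -0.0935, 0.1253]
orientation: [0.012, 0.988, 0.1, -0.119]
wrist_force: [-0.1, -0.4, -3.0]
opening: 0.0242
finger_force: 59.7
```

Run:
```python
from h import *
show(); tipf()
```

```text
t 7.2 p [ 0.4325 -0.0935  0.1253] yaw 11.6 pitch 13.69 roll 0.01 F [-0.1 -0.4 -3. ] T [ 0.05 -0.22  0.01] open 0.0242 ff 59.677162170410156 q [-0.28  0.38 -0.28  1.12 -0.11  2.67]
tip(fulc) [0.0555 0.001  0.034 ] underside at ridge [ 0.     -0.0052  0.0443] at catch y [-0.1    -0.0164  0.0722] bar pitch 15.49
```

Request:
arm_command:
  moves:
    - [1,0.2,0,1,0,0,0]
    - [1,0,0,0,0,0,0]

```text
t: 7.37
ee_pos: [0.4325, -0.0935, 0.1244]
orientation: [0.012, 0.988, 0.1, -0.119]
wrist_force: [-0.7, -0.2, -1.5]
opening: 0.024
finger_force: 59.7
```

Request:
arm_command:
  moves:
    - [1,0.2,0,1,0,0,0]
    - [1,0,0,0,0,0,0]

```text
t: 7.53
ee_pos: [0.4325, -0.0935, 0.1234]
orientation: [0.012, 0.988, 0.1, -0.118]
wrist_force: [0.5, 0.4, -1.5]
opening: 0.0242
finger_force: 59.8
```

Run:
```python
from h import *
show(); tipf()
```

```text
t 7.53 p [ 0.4325 -0.0935  0.1234] yaw 11.59 pitch 13.68 roll 0.01 F [ 0.5  0.4 -1.5] T [ 0.02 -0.27 -0.03] open 0.0242 ff 59.770562052726746 q [-0.28  0.38 -0.29  1.12 -0.11  2.67]
tip(fulc) [0.0556 0.001  0.0321] underside at ridge [ 0.     -0.0053  0.0424] at catch y [-0.1    -0.0165  0.0703] bar pitch 15.48
```

Request:
arm_command:
  moves:
    - [1,4,0,0.1,0,0,0]
    - [1,5,0,0.1,0,0,0]
    - [1,5,0,0.1,0,0,0]
    - [1,5,0,0.1,0,0,0]
    - [1,3,0,0.1,0,0,0]
    - [1,0,0,0,0,0,0]

```text
t: 8.03
ee_pos: [0.4544, -0.0891, 0.1174]
orientation: [0.012, 0.988, 0.101, -0.118]
wrist_force: [0.8, -0.6, -1.5]
opening: 0.0243
finger_force: 59.8
```

Run:
```python
from h import *
show(); tipf()
```

```text
t 8.03 p [ 0.4544 -0.0891  0.1174] yaw 11.63 pitch 13.64 roll 0.01 F [ 0.8 -0.6 -1.5] T [ 0.1  -0.48 -0.02] open 0.0243 ff 59.78035748004913 q [-0.26  0.42 -0.24  1.12 -0.11  2.69]
tip(fulc) [0.0778 0.0036 0.0264] underside at ridge [ 0.     -0.0052  0.0428] at catch y [-0.1    -0.0164  0.0706] bar pitch 15.44
```

Request:
arm_command:
  moves:
    - [1,2,0,0,0,0,0]
    - [1,2,0,0,0,0,0]
    - [1,2,0,0,0,0,0]
    - [1,2,0,0,0,0,0]
    - [1,0,0,0,0,0,0]

```text
t: 8.45
ee_pos: [0.4612, -0.0876, 0.1157]
orientation: [0.012, 0.988, 0.1, -0.118]
wrist_force: [0.6, -0.6, -1.5]
opening: 0.0243
finger_force: 59.8
```

Run:
```python
from h import *
show(); tipf()
```

```text
t 8.45 p [ 0.4612 -0.0876  0.1157] yaw 11.61 pitch 13.67 roll -0.0 F [ 0.6 -0.6 -1.5] T [ 0.11 -0.38 -0.01] open 0.0243 ff 59.808515310287476 q [-0.26  0.44 -0.22  1.13 -0.11  2.69]
tip(fulc) [0.0847 0.0044 0.0245] underside at ridge [ 0.     -0.0052  0.0429] at catch y [-0.1    -0.0164  0.0708] bar pitch 15.47
```

Request:
arm_command:
  moves:
    - [1,1,0,0,0,0,0]
    - [1,1,0,0,0,0,0]
    - [1,1,0,0,0,0,0]
    - [1,0,0,0,0,0,0]

```text
t: 8.78
ee_pos: [0.4638, -0.087, 0.1151]
orientation: [0.012, 0.988, 0.1, -0.119]
wrist_force: [0.1, -0.8, 0.3]
opening: 0.024
finger_force: 59.8
```

Request:
arm_command:
  moves:
    - [1,0.8,0,0,0,0,0]
    - [1,0.8,0,0,0,0,0]
    - [1,0,0,0,0,0,0]

```text
t: 9.03
ee_pos: [0.4653, -0.0867, 0.1147]
orientation: [0.012, 0.988, 0.1, -0.119]
wrist_force: [0.4, 0.3, -1.4]
opening: 0.0245
finger_force: 59.8
```

Request:
arm_command:
  moves:
    - [1,0.8,0,0,0,0,0]
    - [1,0.8,0,0,0,0,0]
    - [1,0,0,0,0,0,0]

```text
t: 9.28
ee_pos: [0.4669, -0.0864, 0.1143]
orientation: [0.012, 0.988, 0.1, -0.119]
wrist_force: [0.3, -0.5, -1.5]
opening: 0.0242
finger_force: 59.8
```

Request:
arm_command:
  moves:
    - [1,0.8,0,0,0,0,0]
    - [1,0.8,0,0,0,0,0]
    - [1,0,0,0,0,0,0]

```text
t: 9.53
ee_pos: [0.4684, -0.0861, 0.1139]
orientation: [0.012, 0.988, 0.1, -0.119]
wrist_force: [-0.9, -0.1, -1.9]
opening: 0.0246
finger_force: 59.8
```

Request:
arm_command:
  moves:
    - [1,0.7,0,0,0,0,0]
    - [1,0.7,0,0,0,0,0]
    - [1,0,0,0,0,0,0]

```text
t: 9.78
ee_pos: [0.4697, -0.0858, 0.1136]
orientation: [0.012, 0.988, 0.1, -0.119]
wrist_force: [-0.7, -0.4, -1.2]
opening: 0.0241
finger_force: 59.8
```

Request:
arm_command:
  moves:
    - [1,0.8,0,0,0,0,0]
    - [1,0.8,0,0,0,0,0]
    - [1,0,0,0,0,0,0]

```text
t: 10.03
ee_pos: [0.4713, -0.0855, 0.1132]
orientation: [0.012, 0.988, 0.1, -0.119]
wrist_force: [-0.4, -0.3, -1.4]
opening: 0.0243
finger_force: 59.8
```

Request:
arm_command:
  moves:
    - [1,0.8,0,0,0,0,0]
    - [1,0.8,0,0,0,0,0]
    - [1,0,0,0,0,0,0]

```text
t: 10.28
ee_pos: [0.4728, -0.0852, 0.1128]
orientation: [0.012, 0.988, 0.1, -0.119]
wrist_force: [0.9, 0.3, -1.3]
opening: 0.0243
finger_force: 59.8
```

Request:
arm_command:
  moves:
    - [1,0.8,0,0,0,0,0]
    - [1,0.8,0,0,0,0,0]
    - [1,0,0,0,0,0,0]

```text
t: 10.53
ee_pos: [0.4743, -0.0849, 0.1124]
orientation: [0.012, 0.988, 0.1, -0.119]
wrist_force: [0.7, 0.6, -1.0]
opening: 0.0244
finger_force: 59.8
```

Request:
arm_command:
  moves:
    - [1,0.8,0,0,0,0,0]
    - [1,0.8,0,0,0,0,0]
    - [1,0,0,0,0,0,0]

```text
t: 10.78
ee_pos: [0.4758, -0.0846, 0.1121]
orientation: [0.012, 0.988, 0.1, -0.119]
wrist_force: [0.1, -0.0, -1.8]
opening: 0.0242
finger_force: 59.8
```

Request:
arm_command:
  moves:
    - [1,0.8,0,0,0,0,0]
    - [1,0.8,0,0,0,0,0]
    - [1,0,0,0,0,0,0]

```text
t: 11.03
ee_pos: [0.4774, -0.0843, 0.1117]
orientation: [0.012, 0.988, 0.1, -0.119]
wrist_force: [0.3, 0.2, -1.9]
opening: 0.0245
finger_force: 59.8
```

Request:
arm_command:
  moves:
    - [1,0.8,0,0,0,0,0]
    - [1,0.8,0,0,0,0,0]
    - [1,0,0,0,0,0,0]

```text
t: 11.28
ee_pos: [0.4789, -0.0839, 0.1113]
orientation: [0.012, 0.988, 0.1, -0.119]
wrist_force: [0.7, 0.2, -1.8]
opening: 0.0247
finger_force: 59.8
```

Request:
arm_command:
  moves:
    - [1,0.8,0,0,0,0,0]
    - [1,0.8,0,0,0,0,0]
    - [1,0,0,0,0,0,0]

```text
t: 11.53
ee_pos: [0.4804, -0.0836, 0.1109]
orientation: [0.012, 0.988, 0.1, -0.119]
wrist_force: [-0.2, 0.8, -1.0]
opening: 0.0243
finger_force: 59.8
```

Run:
```python
from h import *
show(); tipf()
```

```text
t 11.53 p [ 0.4804 -0.0836  0.1109] yaw 11.61 pitch 13.69 roll 0.01 F [-0.2  0.8 -1. ] T [ 0.06 -0.23 -0.05] open 0.0243 ff 59.81262266635895 q [-0.24  0.48 -0.17  1.14 -0.1   2.71]
tip(fulc) [0.1041 0.0065 0.0196] underside at ridge [ 0.     -0.0051  0.0435] at catch y [-0.1    -0.0164  0.0714] bar pitch 15.49
```

Request:
arm_command:
  moves:
    - [1,0.8,0,0,0,0,0]
    - [1,0.8,0,0,0,0,0]
    - [1,0,0,0,0,0,0]

```text
t: 11.78
ee_pos: [0.482, -0.0834, 0.1106]
orientation: [0.012, 0.988, 0.1, -0.119]
wrist_force: [-0.5, 0.2, -0.9]
opening: 0.0242
finger_force: 59.8
```

Request:
arm_command:
  moves:
    - [1,0.8,0,0,0,0,0]
    - [1,0.8,0,0,0,0,0]
    - [1,0,0,0,0,0,0]

```text
t: 12.03
ee_pos: [0.4835, -0.083, 0.1102]
orientation: [0.012, 0.988, 0.1, -0.119]
wrist_force: [-0.3, -0.4, -0.9]
opening: 0.0242
finger_force: 59.8
```

Request:
arm_command:
  moves:
    - [1,0.8,0,0,0,0,0]
    - [1,0.8,0,0,0,0,0]
    - [1,0,0,0,0,0,0]

```text
t: 12.28
ee_pos: [0.485, -0.0827, 0.1098]
orientation: [0.012, 0.988, 0.1, -0.119]
wrist_force: [-0.6, 0.1, -2.2]
opening: 0.0239
finger_force: 59.8
```

Request:
arm_command:
  moves:
    - [1,0.8,0,0,0,0,0]
    - [1,0.8,0,0,0,0,0]
    - [1,0,0,0,0,0,0]

```text
t: 12.53
ee_pos: [0.4865, -0.0824, 0.1094]
orientation: [0.012, 0.988, 0.1, -0.119]
wrist_force: [0.4, 0.8, -1.6]
opening: 0.0245
finger_force: 59.8
```

Request:
arm_command:
  moves:
    - [1,0.8,0,0,0,0,0]
    - [1,0.8,0,0,0,0,0]
    - [1,0,0,0,0,0,0]

```text
t: 12.78
ee_pos: [0.488, -0.0821, 0.109]
orientation: [0.012, 0.988, 0.1, -0.119]
wrist_force: [-0.2, 0.3, -1.8]
opening: 0.0242
finger_force: 59.8
```

Request:
arm_command:
  moves:
    - [1,0.9,0,0,0,0,0]
    - [1,0.9,0,0,0,0,0]
    - [1,0,0,0,0,0,0]

```text
t: 13.03
ee_pos: [0.4898, -0.0817, 0.1086]
orientation: [0.012, 0.988, 0.1, -0.119]
wrist_force: [0.4, 0.2, -1.3]
opening: 0.0247
finger_force: 59.8
```

Request:
arm_command:
  moves:
    - [1,0.9,0,0,0,0,0]
    - [1,0.9,0,0,0,0,0]
    - [1,0,0,0,0,0,0]

```text
t: 13.28
ee_pos: [0.4915, -0.0814, 0.1082]
orientation: [0.012, 0.988, 0.1, -0.119]
wrist_force: [0.3, 1.3, -1.6]
opening: 0.0245
finger_force: 59.8
```

Request:
arm_command:
  moves:
    - [1,0.9,0,0,0,0,0]
    - [1,0.9,0,0,0,0,0]
    - [1,0,0,0,0,0,0]

```text
t: 13.53
ee_pos: [0.4932, -0.081, 0.1078]
orientation: [0.012, 0.988, 0.1, -0.119]
wrist_force: [0.5, -0.7, -2.1]
opening: 0.0243
finger_force: 59.8
```

Request:
arm_command:
  moves:
    - [1,0.9,0,0,0,0,0]
    - [1,0.9,0,0,0,0,0]
    - [1,0,0,0,0,0,0]

```text
t: 13.78
ee_pos: [0.4949, -0.0807, 0.1073]
orientation: [0.012, 0.988, 0.1, -0.119]
wrist_force: [-0.2, -0.2, -1.3]
opening: 0.0243
finger_force: 59.8
```

Run:
```python
from h import *
show(); tipf()
```

```text
t 13.78 p [ 0.4949 -0.0807  0.1073] yaw 11.61 pitch 13.69 roll 0.01 F [-0.2 -0.2 -1.3] T [ 0.03 -0.2   0.03] open 0.0243 ff 59.805482625961304 q [-0.23  0.51 -0.13  1.15 -0.1   2.72]
tip(fulc) [0.1188 0.0082 0.0161] underside at ridge [ 0.     -0.0051  0.044 ] at catch y [-0.1    -0.0164  0.0719] bar pitch 15.49
```

Request:
arm_command:
  moves:
    - [1,0.9,0,0,0,0,0]
    - [1,0.9,0,0,0,0,0]
    - [1,0,0,0,0,0,0]

```text
t: 14.03
ee_pos: [0.4956, -0.0804, 0.1069]
orientation: [0.012, 0.988, 0.1, -0.12]
wrist_force: [-2.3, 0.1, 1.2]
opening: 0.0244
finger_force: 60.0
```

Request:
arm_command:
  moves:
    - [1,0.4,0,0,0,0,0]
    - [1,0.4,0,0,0,0,0]
    - [1,0,0,0,0,0,0]
    - [1,0,0,0,0,0,0]

```text
t: 14.37
ee_pos: [0.4957, -0.0804, 0.1068]
orientation: [0.012, 0.988, 0.1, -0.12]
wrist_force: [-6.0, -2.0, 2.9]
opening: 0.0247
finger_force: 60.0
```

Request:
arm_command:
  moves:
    - [1,0,0,0,0,0,0]
    - [1,0,0,0,0,0,0]
    - [1,-1.5,0,0,0,0,0]
    - [1,-1.5,0,0,0,0,0]
    - [1,-2,0,0,0,0,0]
    - [1,-1,0,0,0,0,0]
    - [1,0,0,0,0,0,0]

```text
t: 14.95
ee_pos: [0.4919, -0.0814, 0.1083]
orientation: [0.012, 0.988, 0.1, -0.118]
wrist_force: [0.7, 0.1, -1.8]
opening: 0.0243
finger_force: 59.8
```

Run:
```python
from h import *
show(); tipf(); s,r=st(); T=np.array(s["ee_pos"]); C=fw([0,-.005,.037]); v=r.inv().apply(T-C); print("v",v)
for d in (.7,1):
    for sg in(1,-1): print(sg*d,(Ro.from_euler("y",sg*d,degrees=True).apply(v)-v)*1000)
```

```text
t 14.95 p [ 0.4919 -0.0814  0.1083] yaw 11.6 pitch 13.63 roll 0.02 F [ 0.7  0.1 -1.8] T [ 0.07 -0.25 -0.02] open 0.0243 ff 59.770419001579285 q [-0.23  0.5  -0.14  1.15 -0.1   2.72]
tip(fulc) [0.1158 0.0077 0.0173] underside at ridge [ 0.     -0.0053  0.0443] at catch y [-0.1    -0.0165  0.072 ] bar pitch 15.43
v [-0.15285148  0.00026626 -0.03631593]
0.7 [-0.43226445  0.          1.87009695]
-0.7 [ 0.45507917  0.         -1.86467641]
1 [-0.61052044  0.          2.67315727]
-1 [ 0.65708048  0.         -2.66209509]
```

Request:
arm_command:
  moves:
    - [1,-0.44,0,1.87,0,0.7,0]
    - [1,-0.44,0,1.87,0,0.7,0]
    - [1,-0.44,0,1.87,0,0.7,0]
    - [1,-0.44,0,1.87,0,0.7,0]
    - [1,-0.44,0,1.87,0,0.7,0]
    - [1,-0.44,0,1.87,0,0.7,0]
    - [1,-0.44,0,1.87,0,0.7,0]
    - [1,0,0,0,0,0,0]

```text
t: 15.62
ee_pos: [0.4866, -0.0825, 0.0961]
orientation: [0.008, 0.992, 0.101, -0.075]
wrist_force: [4.8, 1.8, 0.9]
opening: 0.0243
finger_force: 60.2
```

Run:
```python
from h import *
show(); tipf()
```

```text
t 15.62 p [ 0.4866 -0.0825  0.0961] yaw 11.59 pitch 8.61 roll 0.02 F [4.8 1.8 0.9] T [ 0.34 -0.91  0.03] open 0.0243 ff 60.153400897979736 q [-0.26  0.43 -0.27  1.01 -0.07  2.69]
tip(fulc) [0.1174 0.0078 0.0279] underside at ridge [ 0.     -0.0053  0.0445] at catch y [-0.1    -0.0165  0.063 ] bar pitch 10.41
```

Request:
arm_command:
  moves:
    - [1,-0.44,0,1.87,0,0.7,0]
    - [1,-0.44,0,1.87,0,0.7,0]
    - [1,-0.44,0,1.87,0,0.7,0]
    - [1,-0.44,0,1.87,0,0.7,0]
    - [1,0,0,0,0,0,0]

```text
t: 16.03
ee_pos: [0.484, -0.0831, 0.0888]
orientation: [0.005, 0.994, 0.101, -0.05]
wrist_force: [4.6, 1.5, 0.9]
opening: 0.0245
finger_force: 60.2
```

Run:
```python
from h import *
show(); tipf()
```

```text
t 16.03 p [ 0.484  -0.0831  0.0888] yaw 11.59 pitch 5.8 roll 0.02 F [4.6 1.5 0.9] T [ 0.42 -0.93  0.03] open 0.0245 ff 60.16185700893402 q [-0.27  0.4  -0.33  0.93 -0.05  2.67]
tip(fulc) [0.1178 0.0078 0.0336] underside at ridge [ 0.     -0.0054  0.0444] at catch y [-0.1    -0.0166  0.0578] bar pitch 7.6
```

Request:
arm_command:
  moves:
    - [1,-0.44,0,1.87,0,0.7,0]
    - [1,-0.44,0,1.87,0,0.7,0]
    - [1,-0.44,0,1.87,0,0.7,0]
    - [1,-0.44,0,1.87,0,0.7,0]
    - [1,0,0,0,0,0,0]

```text
t: 16.45
ee_pos: [0.4818, -0.0835, 0.0817]
orientation: [0.003, 0.995, 0.101, -0.026]
wrist_force: [6.4, 2.0, 1.5]
opening: 0.0239
finger_force: 60.2
```

Run:
```python
from h import *
pic("side","s3.png"); show(); tipf()
i=cv2.imread("pics/s3.png")[175:285,165:365]; cv2.imwrite("pics/z4.png",cv2.resize(i,None,fx=4,fy=4,interpolation=cv2.INTER_CUBIC))
```

```text
t 16.5 p [ 0.4818 -0.0836  0.0818] yaw 11.6 pitch 3.0 roll 0.02 F [5.5 1.8 1.6] T [ 0.34 -0.91  0.01] open 0.0244 ff 60.154048204422 q [-0.29  0.37 -0.4   0.85 -0.02  2.65]
tip(fulc) [0.1179 0.0079 0.0396] underside at ridge [ 0.     -0.0054  0.0446] at catch y [-0.1    -0.0166  0.053 ] bar pitch 4.8
```

View pics/z4.png

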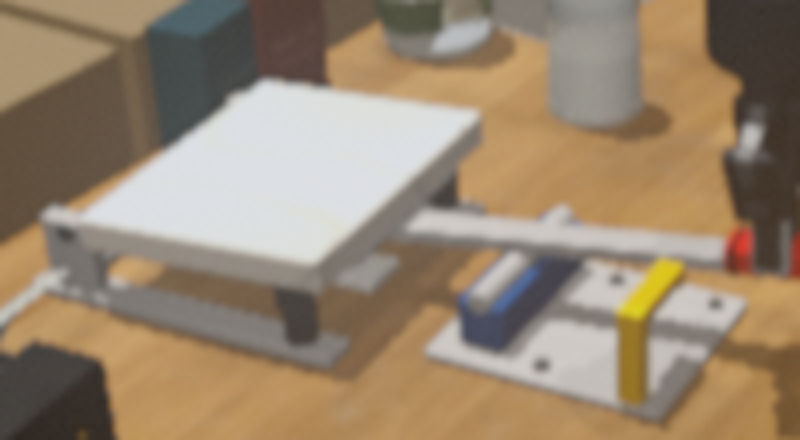

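The slab is rising: its front edge is clear of the foot at (300,290), and the bar bears on the ridge with its tip under the edge at (400,220). I'll keep pressing slowly.

Request:
arm_command:
  moves:
    - [1,-0.44,0,1.87,0,0.7,0]
    - [1,-0.44,0,1.87,0,0.7,0]
    - [1,-0.44,0,1.87,0,0.7,0]
    - [1,-0.44,0,1.87,0,0.7,0]
    - [1,-0.44,0,1.87,0,0.7,0]
    - [1,-0.44,0,1.87,0,0.7,0]
    - [1,-0.44,0,1.87,0,0.7,0]
    - [1,0,0,0,0,0,0]

```text
t: 17.17
ee_pos: [0.4792, -0.0843, 0.0693]
orientation: [-0.001, 0.995, 0.101, 0.017]
wrist_force: [5.2, 2.3, 5.2]
opening: 0.0245
finger_force: 60.5
```

Run:
```python
from h import *
show(); tipf()
```

```text
t 17.17 p [ 0.4792 -0.0843  0.0693] yaw 11.62 pitch -2.0 roll 0.05 F [5.2 2.3 5.2] T [ 0.52 -0.81  0.12] open 0.0245 ff 60.519742369651794 q [-0.31  0.32 -0.51  0.71  0.02  2.62]
tip(fulc) [0.1179 0.0078 0.0508] underside at ridge [ 0.     -0.0055  0.0454] at catch y [-0.1    -0.0168  0.045 ] bar pitch -0.2
```

Request:
arm_command:
  moves:
    - [1,-0.44,0,1.87,0,0.7,0]
    - [1,-0.44,0,1.87,0,0.7,0]
    - [1,-0.44,0,1.87,0,0.7,0]
    - [1,-0.44,0,1.87,0,0.7,0]
    - [1,-0.44,0,1.87,0,0.7,0]
    - [1,-0.44,0,1.87,0,0.7,0]
    - [1,0,0,0,0,0,0]
    - [1,0,0,0,0,0,0]

```text
t: 17.83
ee_pos: [0.4775, -0.0847, 0.0583]
orientation: [-0.005, 0.993, 0.101, 0.054]
wrist_force: [5.6, 2.4, 3.2]
opening: 0.0243
finger_force: 60.5
```

Run:
```python
from h import *
pic("side","s4.png"); show(); tipf()
i=cv2.imread("pics/s4.png")[185:285,185:385]; cv2.imwrite("pics/z5.png",cv2.resize(i,None,fx=4,fy=4,interpolation=cv2.INTER_CUBIC))
```

```text
t 17.88 p [ 0.4776 -0.0847  0.0583] yaw 11.65 pitch -6.18 roll 0.06 F [6.  2.2 4.1] T [ 0.38 -0.7   0.19] open 0.0244 ff 60.46442270278931 q [-0.34  0.29 -0.6   0.59  0.05  2.6 ]
tip(fulc) [0.1168 0.0076 0.0596] underside at ridge [ 0.     -0.0056  0.0456] at catch y [-0.1    -0.0169  0.0379] bar pitch -4.38
```

View pics/z5.png

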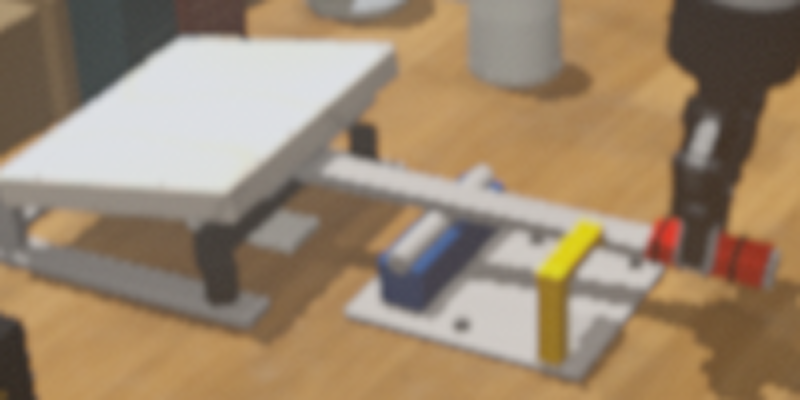

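The slab is well raised, with the bar on the ridge and its handle low, just on the open (−y) side of the hook's nose. Before swinging I'll check the bar's height against the image.

Run:
```python
from cmp import *
s,r=st(); Rb=r*Ro.from_matrix(np.diag([1.,-1,-1])); T=np.array(s["ee_pos"])
for sag in (0.5,1.8,3):
    R2=Rb*Ro.from_euler("y",sag,degrees=True); edges(cv2.imread("pics/s4.png"),T-R2.apply([GX,0,GZ]),R2,(265,215,346,255),-.07,.08)
```

```text
[(np.int64(285), np.float64(12.0), 22, 9.2), (np.int64(293), np.float64(9.5), 21, 9.2), (np.int64(301), np.float64(8.4), 27, 9.2), (np.int64(309), np.float64(7.3), 25, 9.2), (np.int64(317), np.float64(7.1), 21, 9.4), (np.int64(325), np.float64(0.5), 8, 9.4), (np.int64(333), np.float64(7.0), 10, 9.4)]
[(np.int64(285), np.float64(10.5), 22, 9.0), (np.int64(293), np.float64(8.1), 21, 9.0), (np.int64(301), np.float64(7.2), 27, 9.1), (np.int64(309), np.float64(6.2), 25, 9.1), (np.int64(317), np.float64(6.2), 21, 9.1), (np.int64(325), np.float64(-0.2), 8, 9.2), (np.int64(333), np.float64(6.4), 10, 9.2)]
[(np.int64(285), np.float64(9.1), 22, 8.9), (np.int64(293), np.float64(6.9), 21, 9.0), (np.int64(301), np.float64(6.1), 27, 9.1), (np.int64(309), np.float64(5.3), 25, 9.0), (np.int64(317), np.float64(5.5), 21, 9.1), (np.int64(325), np.float64(-0.9), 8, 9.1), (np.int64(333), np.float64(6.0), 10, 9.1)]
```

Run:
```python
from h import *
s,r=st(); T=np.array(s["ee_pos"]); P=fw([.115,.0076,0]); v=r.inv().apply(T-P)
d=r.inv().apply([0,0,-.6]); print(d,(Ro.from_rotvec(d,degrees=True).apply(v)-v)*1000)
```

```text
[-0.06456578 -0.00065249  0.59651558] [ 1.33444468e-02 -2.83121110e+00 -1.65250389e-03]
```

Request:
arm_command:
  moves:
    - [1,0.01,-2.83,0,-0.065,0,0.597]
    - [1,0.01,-2.83,0,-0.065,0,0.597]
    - [1,0.01,-2.83,0,-0.065,0,0.597]
    - [1,0.01,-2.83,0,-0.065,0,0.597]
    - [1,0.01,-2.83,0,-0.065,0,0.597]
    - [1,0.01,-2.83,0,-0.065,0,0.597]
    - [1,0,0,0,0,0,0]

```text
t: 18.47
ee_pos: [0.4739, -0.0695, 0.0582]
orientation: [-0.001, 0.996, 0.069, 0.053]
wrist_force: [3.4, -3.0, 6.0]
opening: 0.0241
finger_force: 60.5
```

Run:
```python
from h import *
show(); tipf()
```

```text
t 18.47 p [ 0.4739 -0.0695  0.0582] yaw 7.91 pitch -6.03 roll 0.28 F [ 3.4 -3.   6. ] T [-0.56 -0.28 -0.49] open 0.0241 ff 60.53538143634796 q [-0.3   0.27 -0.62  0.58  0.04  2.7 ]
tip(fulc) [0.116  0.0054 0.0588] underside at ridge [ 0.     -0.0001  0.0452] at catch y [-0.1    -0.0049  0.0378] bar pitch -4.23
```

Request:
arm_command:
  moves:
    - [1,0.01,-2.83,0,-0.065,0,0.597]
    - [1,0.01,-2.83,0,-0.065,0,0.597]
    - [1,0.01,-2.83,0,-0.065,0,0.597]
    - [1,0.01,-2.83,0,-0.065,0,0.597]
    - [1,0.01,-2.83,0,-0.065,0,0.597]
    - [1,0.01,-2.83,0,-0.065,0,0.597]
    - [1,0.01,-2.83,0,-0.065,0,0.597]
    - [1,0,0,0,0,0,0]

```text
t: 19.13
ee_pos: [0.4712, -0.0504, 0.0579]
orientation: [0.002, 0.998, 0.031, 0.052]
wrist_force: [1.7, -5.1, 4.5]
opening: 0.0241
finger_force: 60.6
```

Run:
```python
from h import *
show(); tipf()
```

```text
t 19.13 p [ 0.4712 -0.0504  0.0579] yaw 3.61 pitch -5.98 roll 0.36 F [ 1.7 -5.1  4.5] T [-0.86 -0.09 -0.87] open 0.0241 ff 60.592212080955505 q [-0.26  0.26 -0.64  0.57  0.03  2.82]
tip(fulc) [0.1153 0.0041 0.0583] underside at ridge [0.     0.0073 0.0448] at catch y [-0.1     0.0102  0.0375] bar pitch -4.18
```

Request:
arm_command:
  moves:
    - [1,0.01,-2.83,0,-0.065,0,0.597]
    - [1,0.01,-2.83,0,-0.065,0,0.597]
    - [1,0.01,-2.83,0,-0.065,0,0.597]
    - [1,0.01,-2.83,0,-0.065,0,0.597]
    - [1,0.01,-2.83,0,-0.065,0,0.597]
    - [1,0.01,-2.83,0,-0.065,0,0.597]
    - [1,0.01,-2.83,0,-0.065,0,0.597]
    - [1,0,0,0,0,0,0]

```text
t: 19.8
ee_pos: [0.4701, -0.031, 0.0577]
orientation: [0.004, 0.999, -0.006, 0.052]
wrist_force: [1.4, -5.2, 5.6]
opening: 0.0247
finger_force: 60.7
```

Request:
arm_command:
  moves:
    - [1,0.01,-2.83,0,-0.065,0,0.597]
    - [1,0.01,-2.83,0,-0.065,0,0.597]
    - [1,0.01,-2.83,0,-0.065,0,0.597]
    - [1,0,0,0,0,0,0]

```text
t: 20.13
ee_pos: [0.47, -0.0227, 0.0576]
orientation: [0.005, 0.998, -0.022, 0.052]
wrist_force: [0.5, -7.1, 6.2]
opening: 0.0247
finger_force: 60.8
```

Run:
```python
from h import *
pic("side","s5.png"); pic("top","t5.png"); show(); tipf()
i=cv2.resize(cv2.imread("pics/s5.png")[185:285,205:385],(540,300),interpolation=cv2.INTER_CUBIC); j=cv2.resize(cv2.imread("pics/t5.png")[150:270,290:380],(225,300),interpolation=cv2.INTER_CUBIC)
cv2.imwrite("pics/z6.png",np.hstack([i,j]))
s,r=st(); T=np.array(s["ee_pos"]); C=fw([0,.015,.037]); v=r.inv().apply(T-C)
print((Ro.from_euler("y",-.5,degrees=True).apply(v)-v)*1000)
```

```text
t 20.23 p [ 0.47   -0.0227  0.0576] yaw -2.49 pitch -5.93 roll 0.44 F [ 1.  -6.1  4.9] T [-1.19  0.16 -1.34] open 0.0244 ff 60.7882958650589 q [-0.19  0.26 -0.65  0.56  0.01  3.  ]
tip(fulc) [0.1142 0.0029 0.0577] underside at ridge [0.     0.0183 0.0444] at catch y [-0.1     0.0319  0.0371] bar pitch -4.13
[ 0.32697823  0.         -1.34658215]
```

View pics/z6.png

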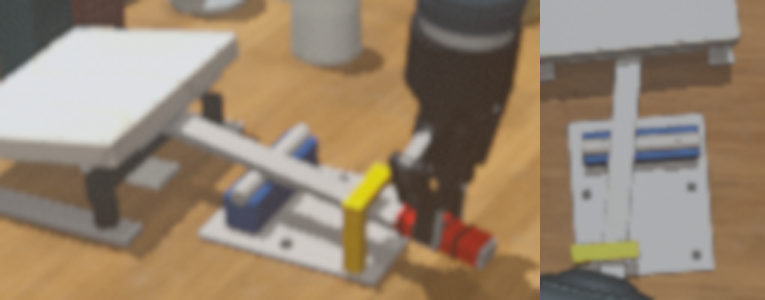

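The bar is under the hook arm in both crops. In the top crop its centre crosses the hook at x≈620, and the arm spans 572–638, so it sits at about y=25 mm with its −y edge close to the nose. I'll move it about 9 mm further to +y before easing up.

Request:
arm_command:
  moves:
    - [1,0,-1.5,0,0,0,0]
    - [1,0,-2.5,0,0,0,0]
    - [1,0,-2.5,0,0,0,0]
    - [1,0,-2.5,0,0,0,0]
    - [1,0,0,0,0,0,0]
    - [1,0,0,0,0,0,0]

```text
t: 20.73
ee_pos: [0.4701, -0.0146, 0.0575]
orientation: [0.006, 0.998, -0.023, 0.051]
wrist_force: [-0.4, -8.4, 5.6]
opening: 0.0247
finger_force: 63.2
```

Run:
```python
from h import *
i=pic("top","t6.png")[:,:,::-1]; show(); tipf()
# bar profile across rows just in front of the hook (image rows), compare with yellow extents
h=cv2.cvtColor(np.ascontiguousarray(i),cv2.COLOR_BGR2HSV)
for y in (236,240,243,246,250): print(y,"V",h[y,300:345,2].tolist())
print("S250",h[250,300:345,1].tolist())
```

```text
t 20.78 p [ 0.4701 -0.0146  0.0575] yaw -2.62 pitch -5.91 roll 0.54 F [ 0.3 -8.1  5.8] T [-1.65  0.18 -1.92] open 0.0242 ff 63.1966495513916 q [-0.17  0.26 -0.65  0.56  0.    3.02]
tip(fulc) [0.1149 0.0103 0.0575] underside at ridge [0.     0.0261 0.0442] at catch y [-0.1     0.0398  0.037 ] bar pitch -4.11
236 V [131, 131, 131, 147, 167, 175, 175, 176, 175, 175, 175, 176, 175, 173, 172, 173, 173, 173, 173, 173, 174, 171, 161, 151, 159, 173, 175, 176, 176, 176, 176, 176, 176, 176, 176, 176, 176, 176, 176, 176, 176, 175, 176, 176, 176]
240 V [135, 135, 139, 151, 165, 173, 176, 175, 175, 175, 176, 174, 168, 164, 171, 173, 173, 173, 173, 173, 173, 169, 156, 151, 169, 175, 176, 176, 176, 176, 176, 176, 176, 176, 176, 176, 176, 175, 176, 175, 176, 176, 175, 176, 175]
243 V [136, 136, 137, 142, 156, 171, 175, 175, 176, 175, 175, 174, 168, 166, 171, 173, 173, 174, 173, 173, 173, 172, 167, 166, 173, 176, 175, 175, 176, 176, 175, 176, 176, 176, 176, 176, 176, 176, 176, 176, 176, 176, 176, 176, 176]
246 V [139, 139, 139, 138, 149, 163, 166, 165, 166, 167, 167, 166, 168, 170, 171, 171, 172, 171, 172, 172, 167, 158, 155, 158, 161, 163, 167, 170, 170, 170, 172, 175, 175, 176, 176, 176, 176, 175, 176, 176, 176, 175, 176, 175, 176]
250 V [137, 139, 151, 166, 172, 173, 172, 172, 173, 173, 173, 173, 172, 173, 173, 173, 173, 173, 173, 173, 173, 173, 173, 173, 173, 173, 172, 172, 170, 168, 168, 174, 175, 175, 175, 176, 175, 176, 176, 175, 176, 175, 176, 175, 176]
S250 [114, 116, 127, 134, 136, 137, 136, 136, 136, 136, 136, 136, 136, 136, 136, 134, 136, 134, 134, 134, 134, 134, 134, 134, 136, 134, 136, 132, 116, 58, 8, 4, 4, 4, 6, 6, 6, 6, 6, 4, 6, 4, 6, 4, 6]
```

The bar now crosses the hook at column 317, about y=35 mm, close to the middle of the seat and clear of the nose. Now I'll ease it up.

Request:
arm_command:
  moves:
    - [1,0.33,0,-1.35,0,-0.5,0]
    - [1,0.33,0,-1.35,0,-0.5,0]
    - [1,0.33,0,-1.35,0,-0.5,0]
    - [1,0.33,0,-1.35,0,-0.5,0]
    - [1,0.33,0,-1.35,0,-0.5,0]
    - [1,0.33,0,-1.35,0,-0.5,0]
    - [1,0.33,0,-1.35,0,-0.5,0]
    - [1,0,0,0,0,0,0]

```text
t: 21.45
ee_pos: [0.4708, -0.0149, 0.0669]
orientation: [0.006, 1.0, -0.023, 0.02]
wrist_force: [-1.2, -8.9, 6.0]
opening: 0.0246
finger_force: 62.6
```

Run:
```python
from h import *
show(); tipf()
```

```text
t 21.45 p [ 0.4708 -0.0149  0.0669] yaw -2.61 pitch -2.27 roll 0.59 F [-1.2 -8.9  6. ] T [-1.89  0.46 -1.67] open 0.0246 ff 62.6331102848053 q [-0.16  0.29 -0.56  0.68 -0.01  3.02]
tip(fulc) [0.1151 0.0101 0.0496] underside at ridge [0.     0.0259 0.0437] at catch y [-0.1     0.0396  0.0429] bar pitch -0.47
```

Request:
arm_command:
  moves:
    - [1,0.26,0,-1.08,0,-0.4,0]
    - [1,0.26,0,-1.08,0,-0.4,0]
    - [1,0,0,0,0,0,0]
    - [1,0,0,0,0,0,0]

```text
t: 21.78
ee_pos: [0.4711, -0.0149, 0.0689]
orientation: [0.005, 1.0, -0.023, 0.013]
wrist_force: [-1.2, -9.7, 5.9]
opening: 0.0244
finger_force: 62.6
```

Request:
arm_command:
  moves:
    - [1,0.26,0,-1.08,0,-0.4,0]
    - [1,0.26,0,-1.08,0,-0.4,0]
    - [1,0,0,0,0,0,0]
    - [1,0,0,0,0,0,0]

```text
t: 22.12
ee_pos: [0.4713, -0.0148, 0.0697]
orientation: [0.005, 1.0, -0.023, 0.005]
wrist_force: [2.4, -10.0, -7.5]
opening: 0.0246
finger_force: 62.3
```

Request:
arm_command:
  moves:
    - [1,0,1,0.2,0,0,0]
    - [1,0,1,0.2,0,0,0]
    - [1,0,0,0,0,0,0]

```text
t: 22.37
ee_pos: [0.4712, -0.0151, 0.0697]
orientation: [0.003, 1.0, -0.022, 0.006]
wrist_force: [1.9, -7.4, -3.8]
opening: 0.0242
finger_force: 62.8
```

Run:
```python
from h import *
show(); tipf()
```

```text
t 22.37 p [ 0.4712 -0.0151  0.0697] yaw -2.52 pitch -0.65 roll 0.32 F [ 1.9 -7.4 -3.8] T [-1.26 -0.23 -1.64] open 0.0242 ff 62.78871238231659 q [-0.16  0.31 -0.53  0.73 -0.    3.02]
tip(fulc) [0.1149 0.0105 0.0448] underside at ridge [0.     0.026  0.0421] at catch y [-0.1     0.0396  0.0441] bar pitch 1.15
```

Request:
arm_command:
  moves:
    - [1,0,1,0.1,0,0,0]
    - [1,0,1,0.1,0,0,0]
    - [1,0,1,0,0,0,0]
    - [1,0,1,0,0,0,0]
    - [1,0,0,0,0,0,0]

```text
t: 22.78
ee_pos: [0.4713, -0.0164, 0.0697]
orientation: [0.0, 1.0, -0.019, 0.006]
wrist_force: [-1.0, 0.7, -4.3]
opening: 0.0247
finger_force: 62.5
```

Lateral force is now near zero and the hook carries the bar. I'll open the fingers gradually.

Request:
arm_command:
  moves:
    - [0.3,0,0,0,0,0,0]
    - [0.1,0,0,0,0,0,0]
    - [0,0,0,0,0,0,0]
    - [-0.2,0,0,0,0,0,0]
    - [-0.2,0,0,0,0,0,0]
    - [-0.2,0,0,0,0,0,0]

```text
t: 23.28
ee_pos: [0.4733, -0.0169, 0.0707]
orientation: [0.001, 1.0, -0.019, 0.007]
wrist_force: [-0.4, 0.3, -0.5]
opening: 0.0511
finger_force: 0.0
```

Run:
```python
from h import *
show()
```

```text
t 23.28 p [ 0.4733 -0.0169  0.0707] yaw -2.16 pitch -0.86 roll 0.08 F [-0.4  0.3 -0.5] T [ 0.07  0.05 -0.02] open 0.0511 ff 0.0 q [-0.17  0.31 -0.52  0.73  0.    3.01]
```

Released cleanly. Now I'll retreat upward and check.

Request:
arm_command:
  moves:
    - [-0.2,0,0,-10,0,0,0]
    - [-0.2,0,0,-20,0,0,0]
    - [-0.2,0,0,-25,0,0,0]
    - [-0.2,-10,0,-25,0,0,0]
    - [-0.2,-10,0,-20,0,0,0]
    - [-0.2,0,0,0,0,0,0]
    - [-0.2,0,0,0,0,0,0]

```text
t: 23.87
ee_pos: [0.4525, -0.0162, 0.1713]
orientation: [0.001, 1.0, -0.019, 0.009]
wrist_force: [-0.3, -0.9, -0.6]
opening: 0.0513
finger_force: 0.0
```

Run:
```python
from h import *
pic("side","s7.png"); pic("top","t7.png"); show()
i=cv2.resize(cv2.imread("pics/s7.png")[185:285,205:385],(540,300),interpolation=cv2.INTER_CUBIC); j=cv2.resize(cv2.imread("pics/t7.png")[150:270,290:380],(225,300),interpolation=cv2.INTER_CUBIC)
cv2.imwrite("pics/z7.png",np.hstack([i,j]))
```

```text
t 23.97 p [ 0.4514 -0.016   0.1695] yaw -2.2 pitch -0.79 roll 0.08 F [-0.1  0.3  0.3] T [-0.02  0.07 -0.01] open 0.0515 ff 0.0 q [-0.18  0.16 -0.42  0.97  0.    3.  ]
```

View pics/z7.png

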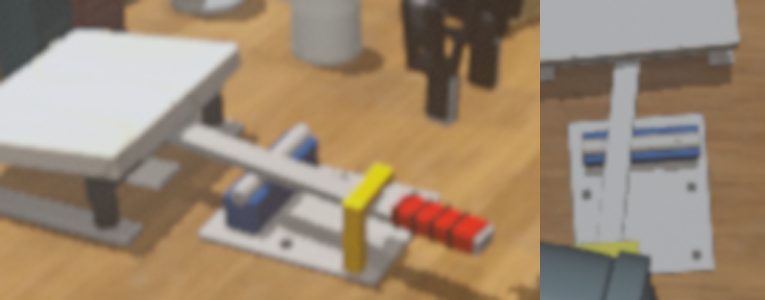

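The slab stands raised, with the bar on the ridge and its top face under the hook near the seat's middle. The gripper is well clear, so I'm handing in.

```bash
python3 -c "
from station import *
print(hand_in())"
```

```text
the job is handed in; nothing more can be done
None
```

The slab stands propped on the bar, held under the hook near the middle of its seat with the gripper clear, and the job is handed in after about 24 s of the 69 s; no verdict came back.

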